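# Open the slanting screw-cap canister

## Robot

A 6-joint arm with a two-finger parallel gripper is mounted at the origin on a cart in front of the work surface, level with it; the furniture and walls round the work are solid. World frame = base frame: x ahead of the robot, y to its left, z up, the work surface at z = 0. Lengths are in m, angles in rad, forces in N, time in s.
With the tool pointing down it reaches from about 0.35 to 0.975 m from the base axis. Payload 4.9 kg.
Tool frame: the origin (TCP) lies at the very end of the fingers, on their centre line; the grasp point (between the pads) lies 19 mm behind it; x points along the fingers, y is the direction in which the jaws open and shut, and the axes are right-handed (so a half turn about x gives the same grasp; the last joint's range is limited). The gripper opens to 85 mm and grips with 20 to 120 N. Pads are 22 mm wide; open, the fingers measure 114 mm over their backs; the gripper's body (76 mm by 85 mm) begins 54 mm behind the grasp point. The pads swing forward as they close: fully open they stand 13 mm farther back than shut.
Start: joints at [1.031, 0.053, 1.613, -0, 1.476, -0.119], TCP at [0.255, 0.57, 0.204] pointing down, gripper open.
Joint ranges: [-3.01, 3.01], [-1.01, 2.22], [0.06, 2.58], [-1.02, 4.17], [0.09, 2.62], [-3.14, 3.14]. Speed limits (rad/s): [2.57, 2.57, 3.14, 3.14, 3.14, 3.14].

## Interface

Orientations are given as a rotation vector (axis times angle).
In Python, from station import ctrl gives the robot as it stands. The module is installed in compiled form; this text tells all that it offers.
- The arm moves only by the shell command python3 -m handwheel 'ROWS' [FORCE]. ROWS is JSON, one flat list of numbers, 7 for each row, row after row: the opening, from 0 (shut) to 1 (fully open), then the shift along the tool's x, y, z in m, then the turn, a rotation vector about the tool's x, y, z in degrees. A call has 1 to 12 rows; each row is the pose to reach, as a shift and turn from the pose commanded when the call began, along the tool's axes at that moment; what a row does not reach only later rows make up. A row lasts 1/12 s, in which the tool goes at most 41.7 mm and 7.16 degrees, less where a joint would pass 70% of its speed; a pose out of reach is approached as far as the arm can. A call with a gripper value outside its range is refused whole. The fingers move at their own pace and stop on an object; FORCE is the grip in N (left out, the last holds). Time passes only in rows, so rows that repeat a pose let the fingers close. It gives the time, the measured TCP pose, the force and the opening at its end, in the units of the state.
- ctrl.get_obs(): the state, without advancing time (a new reading comes with each control period).
- ctrl.get_image(name): name is "scene" or "top" or "wrist"; returns (picture, depth): 420x560x3 uint8, blue, green, red; 420x560 float32, m along the optical axis (not along the pixel's ray), 0 where there is no reading.
- ctrl.camera_params(name): a dict with "fov_y" (degrees; the focal length in pixels is half the picture's height over the tangent of half this angle, whatever the lens; pixels are square), "cx", "cy" (the principal point, pixels), "R" (3x3) and "t" (3): a world point X has camera coordinates R X + t; the wrist camera has in their place "hand_eye" (4x4, takes a point from camera to tool coordinates, whose origin is the TCP and whose axes are the tool frame's). Camera axes: x right, y down, z forward; pixel columns grow to the right and rows downward; lengths in m; the calibration is good to about 2 mm. The wrist camera is an equidistant fisheye: a pixel r from the principal point sees the ray r / f radians off the axis. A picture is of the moment at which its call begins: read the wrist's pose just before it. camera_params takes no time and is no camera call.
- ctrl.finish_job(): hands the job in, once; it reports no verdict.
The state is a dict: "t": time; "q": joint angles; "dq": joint speeds; "effort": joint torques, N m; "tool_pos": TCP position; "tool_rot": TCP orientation; "contact_force": force on the tool from outside, world axes, zero at the start; "wrist_torque": the same for the moment, N m; "opening": finger opening in m.
Only numpy, scipy, OpenCV 4.12 (cv2) and the standard library are available. Lean on these libraries where they do the work, as an engineer would, in place of code of your own. Each camera call takes 0.05 s, during which the arm holds its last target.

## Task

Open the metal canister that leans in the plywood stand: unscrew its black cap with as many twists as it takes (anticlockwise as you look down on the cap), lift it clear and set it down gently, open side down and flat, on the middle of the small half-round sheet offcut. Leave the two bolts and the pencil where they are.

Things in the scene. Friction and masses are not known exactly. Their poses are not given: they have to be found in the camera images.
- cap_center (a point): black ribbed round screw cap, 51 mm across, 33 mm tall, 60 g, closed at the top, open below. Point on its axis half-way up (16.5 mm from rim and from top); z is the cap's axis, out of its closed top. At the start it is screwed down on the canister: z leans 30 degrees from vertical, roughly towards the robot. Seated, its lower rim is 2 mm above the canister's sloping shoulder.
- cap: the same cap, origin at the centre of its lower rim. Right-handed thread: turned anticlockwise about its z it rises 3.8 mm per rad (24 mm a turn) and is free after about 4.2 rad, 16 mm up; before that it cannot be pulled off. A springy seal pushes up on it with 8 N over the first 3 mm; breaking loose takes 0.1 to 0.2 N m, less later. Let go part-way it keeps its turn but may sink up to 3 mm (play).
- mouth (a point): centre of the rim of the canister's neck, hidden in the seated cap, 9.5 mm above cap_center along the axis; z along the canister's axis, outward. The aluminium canister is fixed, 58 mm across and 78 mm long below its neck; the neck is 36 mm across its thread and 28 mm long.
- stand: fixed plywood stand that holds the canister; origin at bench level, straight below the lower rim of the seated cap; the canister leans to its -x. Base 150 x 110 mm, from x = -60 to +90 mm; nothing of it or the canister is higher than the cap.
- board_top (a point): centre of the upper face of the loose half-round offcut of dark pressed plastic sheet, 98 x 182 mm, 11 mm thick, 140 g, flat on the bench to the right of the stand (not the round blank at the back, 330 mm across). z up, y along its 182 mm length.
- stray_bolt_a: plain grey M8 bolt, 29 mm tall, 13 mm wide, standing on its head beside the stand; a bystander. Origin: centre of its underside
- stray_bolt_b: plain grey M8 bolt, 29 mm tall, 13 mm wide, standing on its head beside the stand; a bystander. Origin: centre of its underside
- small_pencil: green pencil, 136 mm long, 7 mm thick, lying in front of the stand and to its right; a bystander. Origin: centre of its underside, y along its length

How it is judged:
On the way:
1. the cap is off the thread and clear of the canister's mouth (z of cap_center in the frame of mouth above 0.02 m), for 0.1 s.
At the end, for the whole second after the job is handed in: The cap rests still on the half-round offcut, open side down and level within 7 degrees, its axis within 30 mm of the offcut's middle and its lower rim on the offcut's upper face (within 3 mm) (horizontal distance between cap_center and board_top below 0.03 m and z of cap_center in the frame of board_top between 0.0135 and 0.0195 m and angle between cap_center's own z axis and vertical below 0.12 rad and linear speed of cap below 0.02 m/s and angular speed of cap below 0.2 rad/s); the robot touches nothing.
It fails at once if the cap is let fall from more than about 2 cm (contact force between the fingers and cap below 0.01 N and linear speed of cap above 0.63 m/s).
It fails at once if a bolt is pushed more than 3 cm away (distance of stray_bolt_a from where it was at the start of the episode above 0.03 m).
It fails at once if a bolt is pushed more than 3 cm away (distance of stray_bolt_b from where it was at the start of the episode above 0.03 m).
It fails at once if the pencil is pushed more than 3 cm away (distance of small_pencil from where it was at the start of the episode above 0.03 m).
It also fails if it takes over 72 s, if anything falls off the work surface, if the arm or the gripper's body presses on something with over 40 N, if the wrist force passes 120 N, or if a joint passes its speed limit or range.

## Working session

There is one attempt and no reset: what is moved stays moved. The work goes in short steps, Python scripts to look and compute and a shell command to move; the robot and the scene stay as the last step left them, time stands still between calls to the robot, and variables do not carry over. Pictures are saved under pics/ and viewed, and the job is handed in when it is done.

```bash
mkdir -p pics; ls; python3 - <<'E'
from station import ctrl
import cv2
o=ctrl.get_obs();print(o)
for n in("scene","top","wrist"):
    p,d=ctrl.get_image(n);cv2.imwrite(f"pics/{n}0.png",p)
    import numpy as np; np.save(f"pics/{n}0.npy",d)
    print(n,ctrl.camera_params(n))
E
```

```text
pics
{'t': 0.0, 'q': array([ 1.03101677e+00,  5.33706236e-02,  1.61430867e+00,  1.05850714e-05,
        1.47600156e+00, -1.18992228e-01]), 'dq': array([ 0.00021065,  0.00315141,  0.00011808, -0.00127507, -0.00032428,
        0.00068675]), 'effort': array([ 1.43127777e-04, -3.93699002e+01, -3.70168018e+01, -1.09581106e-04,
        6.93650421e-03,  2.41871589e-05]), 'tool_pos': array([0.25493691, 0.56989101, 0.20304579]), 'tool_rot': array([ 0.32851696,  1.54616887, -0.33163451]), 'contact_force': array([-0.24223811, -0.83016319,  0.38078143]), 'wrist_torque': array([-0.04741734,  0.06170646, -0.01749101]), 'opening': 0.085471707664655}
scene {'fov_y': 48.15590533221648, 'cx': 279.1195630737519, 'cy': 212.69965493848403, 'R': array([[ 0.52433676, -0.85121786,  0.02234084],
       [-0.41800506, -0.28016513, -0.86416391],
       [ 0.74185088,  0.44377433, -0.50271425]]), 't': array([-0.30997483,  0.30140081,  0.7025454 ])}
top {'fov_y': 57.68422060529165, 'cx': 275.63379151459685, 'cy': 212.29518662580054, 'R': array([[ 0.00827156, -0.99996376,  0.00201404],
       [-0.99463587, -0.00843514, -0.1030938 ],
       [ 0.10310705, -0.00115048, -0.9946696 ]]), 't': array([-0.01199721,  0.54579049,  1.02264453])}
wrist {'fov_y': 65.70646984690485, 'cx': 284.4724872338797, 'cy': 212.68036124806002, 'hand_eye': array([[-6.03991745e-04, -2.82300302e-01,  9.59325896e-01,
        -1.68922001e-01],
       [ 9.99999806e-01, -3.16626314e-04,  5.36426595e-04,
        -2.26674411e-04],
       [ 1.52314433e-04,  9.59326034e-01,  2.82300439e-01,
        -7.16621209e-02],
       [ 0.00000000e+00,  0.00000000e+00,  0.00000000e+00,
         1.00000000e+00]])}
```

View pics/scene0.png

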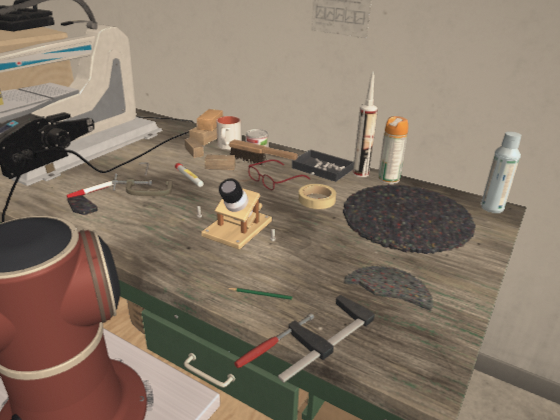

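View pics/top0.png

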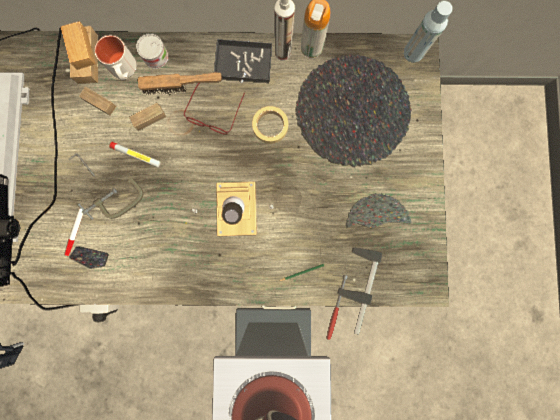

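View pics/wrist0.png

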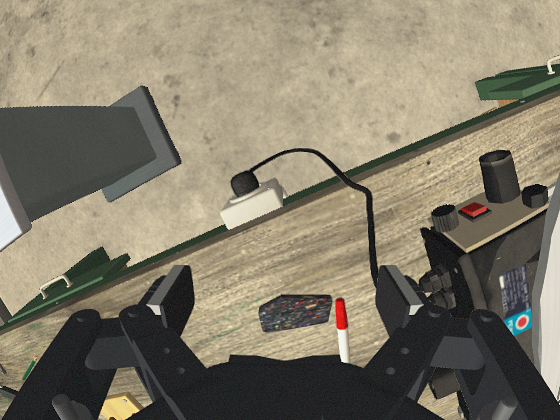

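The top view shows the cap at about (233,211), bolts at (195,211) and (272,207), the offcut at (378,211) and the pencil at (304,271). Next I measure these with depth.

```bash
cat > h.py <<'E'
import numpy as np,cv2
from scipy.spatial.transform import Rotation as Ro
from station import ctrl
def cloud(name,d,obs=None):
    P=ctrl.camera_params(name);f=210/np.tan(np.radians(P['fov_y']/2))
    v,u=np.mgrid[0:420,0:560].astype(float);x=(u-P['cx']);y=(v-P['cy'])
    if name=='wrist':
        r=np.hypot(x,y)+1e-9;th=r/f
        s=np.tan(np.minimum(th,1.5))/r
        C=np.dstack([x*s*d,y*s*d,d]);H=P['hand_eye'];C=C@H[:3,:3].T+H[:3,3]
        return C@Ro.from_rotvec(obs['tool_rot']).as_matrix().T+obs['tool_pos']
    C=np.dstack([x/f*d,y/f*d,d])
    return (C-P['t'])@P['R']
E
python3 - <<'E'
from h import *
for n in('top','scene'):
    p=cv2.imread(f'pics/{n}0.png').astype(int);d=np.load(f'pics/{n}0.npy');W=cloud(n,d);ok=d>0
    print(n)
    # dark points near cap
    c=np.median(W[205:215,228:238].reshape(-1,3),0) if n=='top' else W[188,231]
    print('cap guess',c)
    c0=np.array([.47,0,.12])
    m=ok&(W[...,2]>.02)&(np.hypot(W[...,0]-c[0],W[...,1]-c[1])<.1)
    Q=W[m];print(len(Q),Q.min(0),Q.max(0))
    dark=m&(p.sum(2)<170);Q=W[dark];print('dark',len(Q),Q.min(0),Q.max(0))
    np.save(f'pics/{n}_dark.npy',Q)
    # bench level
    b=ok&(abs(W[...,2])<.02)&(W[...,0]>.3)&(W[...,0]<.7)&(abs(W[...,1])<.3);print('bench z',np.median(W[b][:,2]))
    # board
    m=ok&(W[...,2]>.005)&(W[...,2]<.02)&(W[...,1]<-.2)&(W[...,1]>-.6)&(W[...,0]>.35)&(W[...,0]<.62)
    k=cv2.connectedComponentsWithStats(m.astype(np.uint8))
    for i in range(1,k[0]):
        if k[2][i,4]>60:
            Q=W[k[1]==i];print('comp',k[2][i],Q.min(0),Q.max(0),np.median(Q[:,2]))
            if Q.shape[0]>500:
                for z in [cv2.minAreaRect(Q[:,:2].astype(np.float32))]:print(z)
    # bolts
    m=ok&(W[...,2]>.012)&(W[...,2]<.04)&(abs(W[...,1])<.25)&(W[...,0]>.35)&(W[...,0]<.62)
    k=cv2.connectedComponentsWithStats(m.astype(np.uint8))
    for i in range(1,k[0]):
        if k[2][i,4]>3:
            Q=W[k[1]==i];print('b',k[2][i],Q.mean(0),Q.max(0))
p=cv2.imread('pics/top0.png');cv2.imwrite('pics/topz.png',cv2.resize(p[170:290,170:330],None,fx=5,fy=5))
p=cv2.imread('pics/scene0.png');cv2.imwrite('pics/scenez.png',cv2.resize(p[160:260,180:300],None,fx=6,fy=6))
E
```

```text
top
cap guess [0.53966573 0.09937491 0.13663398]
1111 [0.48793481 0.00274863 0.02027401] [0.61150057 0.14807642 0.14348069]
dark 26 [0.51552396 0.08121623 0.11821283] [0.55891364 0.12353604 0.13972001]
bench z -0.00044224193693999045
comp [ 346  193   65   36 1534] [ 0.50612393 -0.38519366  0.00533298] [ 0.60371686 -0.20399132  0.01730403] 0.010539682078349936
((0.556062638759613, -0.2898973226547241), (0.09492114186286926, 0.1809905767440796), 7.786396026611328)
comp [352 248  30  37 390] [ 0.35151821 -0.29996228  0.00502763] [ 0.44991492 -0.21945262  0.01946609] 0.014289595391040622
b [216 186   5   7  20] [0.61332694 0.15580573 0.01492874] [0.61969057 0.16101262 0.01835164]
b [216 187  40  49 696] [0.52302264 0.09299268 0.01514169] [0.618361   0.15971531 0.03988207]
b [216 195   1   4   4] [0.59044681 0.1601487  0.01408707] [0.59448749 0.16037604 0.01549451]
b [270 205   3   3   7] [0.56336485 0.00631281 0.02705685] [0.5659829  0.00829683 0.02938825]
b [192 209   4   3  10] [0.55052692 0.2202653  0.02618736] [0.55398664 0.22321079 0.0334454 ]
b [357 211   2   3   4] [ 0.55016757 -
[... 1364 characters left out ...]
730865478516)
b [198 206   3   8  21] [0.55077278 0.21564885 0.02151431] [0.55521685 0.22079828 0.03058196]
b [ 202  215   67   31 1144] [0.53222466 0.08915726 0.01892136] [0.61978242 0.15364327 0.03961613]
b [272 229   3   7  21] [0.56359485 0.00058875 0.02324056] [0.56812161 0.00407924 0.03069324]
b [359 266  17  17  78] [ 0.54888371 -0.24200344  0.01290037] [ 0.58534867 -0.22627398  0.01544121]
b [345 268  17  12  57] [ 0.53219826 -0.22377796  0.01281973] [ 0.55735495 -0.20998833  0.01497265]
b [336 295  14  12  92] [ 0.44031739 -0.23783047  0.01620356] [ 0.45135551 -0.22339688  0.01868879]
b [302 313  12   8  31] [ 0.36753216 -0.20307816  0.01383769] [ 0.37628717 -0.19684731  0.01718615]
```

```bash
sleep 1
```

```text
(no output)
```

View pics/topz.png

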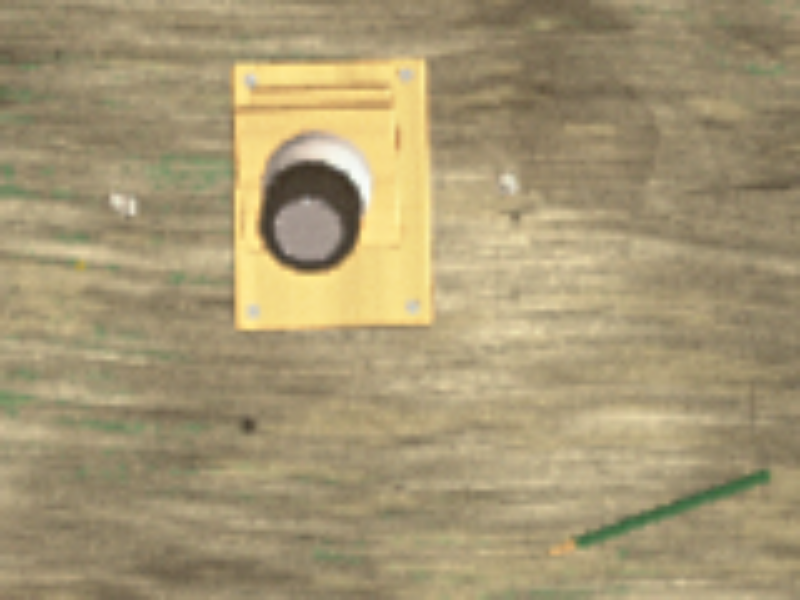

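View pics/scenez.png

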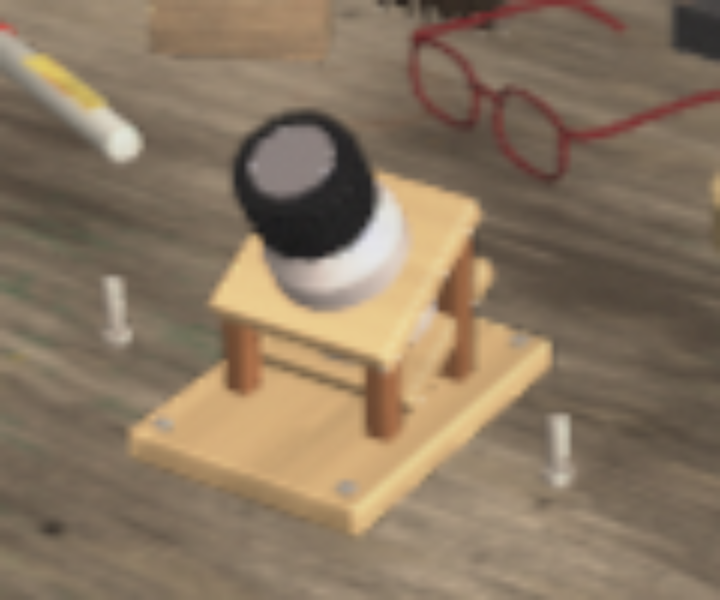

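```bash
cat > fit.py <<'E'
from h import *
from scipy.optimize import least_squares
def sd(P,p):  # signed dist to cap: p = cap_center xyz, azimuth of lean
    a=np.array([np.sin(p[4])*np.cos(p[3]),np.sin(p[4])*np.sin(p[3]),np.cos(p[4])])
    D=P-p[:3];h=D@a;r=np.linalg.norm(D-np.outer(h,a),axis=1)
    qx=r-.0255;qy=abs(h)-.0165
    return np.hypot(np.maximum(qx,0),np.maximum(qy,0))+np.minimum(np.maximum(qx,qy),0)
def fitcap(P,x0,tilt=np.radians(30)):
    return least_squares(lambda p:sd(P,np.r_[p,tilt]),x0,loss='soft_l1',f_scale=.001)
def capmask(p,W,d,c):
    hsv=cv2.cvtColor(p,cv2.COLOR_BGR2HSV).astype(int)
    m=(d>0)&(np.linalg.norm(W-c,axis=2)<.05)&((hsv[...,2]<75)|((hsv[...,1]<45)&(hsv[...,2]<150)))&(W[...,2]>.075)
    return m
E
python3 - <<'E'
from fit import *
for n in('top','scene'):
    p=cv2.imread(f'pics/{n}0.png');d=np.load(f'pics/{n}0.npy');W=cloud(n,d)
    m=capmask(p,W,d,np.array([.535,.1,.12]))
    q=p.copy();q[m]=(0,0,255);cv2.imwrite(f'pics/{n}m.png',cv2.resize(q[150:250,180:300],None,fx=5,fy=5))
    m=cv2.erode(m.astype(np.uint8),np.ones((3,3)))>0
    P=W[m];s=fitcap(P,[.535,.1,.12,np.pi]);r=sd(P,np.r_[s.x,np.pi/6])
    print(n,len(P),s.x,np.degrees(s.x[3]),'rms',np.sqrt(np.mean(r**2)),np.median(abs(r)))
E
```

```text
top 3 [0.5273137  0.09669702 0.12252894 1.08057798] 61.91255761230722 rms 2.410237975739143e-05 1.748665263952981e-05
scene 335 [0.53565557 0.10044517 0.11761402 3.16635314] 181.41867110324677 rms 0.0016224076696461714 0.001009721464786218
```

```bash
python3 -c "
import cv2,numpy as np
cv2.imwrite('pics/mm.png',np.hstack([cv2.resize(cv2.imread('pics/topm.png'),(400,333)),cv2.resize(cv2.imread('pics/scenem.png'),(400,333))]))"
```

```text
(no output)
```

View pics/mm.png

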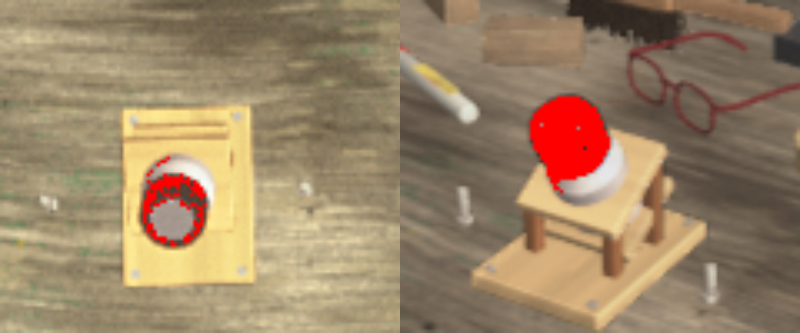

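Red overlay: the scene mask at (570,150) covers the whole cap and fits well (axis azimuth 181°). The top mask is only partial. I'll go to a pre-pose along the cap's axis and use the wrist camera there.

```bash
cat > go.py <<'E'
from h import *
def rel(tp,TR,verbose=True):
    o=ctrl.get_obs();R=Ro.from_rotvec(o['tool_rot']).as_matrix()
    s=R.T@(np.array(tp)-o['tool_pos']);r=Ro.from_matrix(R.T@TR).as_rotvec(degrees=True)
    if verbose: print('t',o['t'],'q',np.round(o['q'],3),'shift mm',np.round(s*1000,1),'rot',np.round(r,2))
    return s,r
def frame(x,y):
    x=x/np.linalg.norm(x);y=y-x*(x@y);y/=np.linalg.norm(y)
    return np.column_stack([x,y,np.cross(x,y)])
def ax(az=181.4,t=30):
    az,t=np.radians([az,t]);return np.array([np.sin(t)*np.cos(az),np.sin(t)*np.sin(az),np.cos(t)])
E
python3 - <<'E'
from go import *
R=Ro.from_rotvec(ctrl.get_obs()['tool_rot']).as_matrix();print(R.round(3))
a=ax();c=np.array([.536,.102,.1176])
rel(c+.11*a,frame(-a,np.array([0,1.,0])))
rel(c+.11*a,frame(-a,np.array([0,-1.,0])))
E
```

```text
[[-0.001  0.408  0.913]
 [-0.001  0.913 -0.408]
 [-1.    -0.002 -0.   ]]
t 0.15 q [ 1.031  0.053  1.614  0.     1.476 -0.119] shift mm [  -9.1 -336.1  398. ] rot [-23.71 -29.44   7.07]
t 0.15 q [ 1.031  0.053  1.614  0.     1.476 -0.119] shift mm [  -9.1 -336.1  398. ] rot [150.98   9.68  40.31]
```

```bash
python3 -m handwheel '[1,-0.009,-0.1,0.12,-8,-10,2.4, 1,-0.009,-0.336,0.398,-23.7,-29.4,7.1, 1,-0.009,-0.336,0.398,-23.7,-29.4,7.1, 1,-0.009,-0.336,0.398,-23.7,-29.4,7.1, 1,-0.009,-0.336,0.398,-23.7,-29.4,7.1, 1,-0.009,-0.336,0.398,-23.7,-29.4,7.1, 1,-0.009,-0.336,0.398,-23.7,-29.4,7.1, 1,-0.009,-0.336,0.398,-23.7,-29.4,7.1, 1,-0.009,-0.336,0.398,-23.7,-29.4,7.1, 1,-0.009,-0.336,0.398,-23.7,-29.4,7.1, 1,-0.009,-0.336,0.398,-23.7,-29.4,7.1, 1,-0.009,-0.336,0.398,-23.7,-29.4,7.1]' 
python3 - <<'E'
from go import *
a=ax();c=np.array([.536,.102,.1176])
rel(c+.11*a,frame(-a,np.array([0,1.,0])))
E
```

```text
t: 1.15
tool_pos: [0.4724, 0.1183, 0.2133]
tool_rot: [0.008, 1.045, 0.013]
contact_force: [0.2, 0.1, 0.1]
opening: 0.0851
t 1.15 q [ 0.122 -0.723  2.267 -0.053  1.074 -1.439] shift mm [  4.4 -17.7   7.2] rot [-0.05  0.12 -0.12]
```

```bash
python3 -m handwheel '[1,0.004,-0.018,0.007,7,0,0, 1,0.004,-0.018,0.007,14,0,0, 1,0.004,-0.018,0.007,14,0,0]' 
python3 - <<'E'
from fit import *
from go import *
o=ctrl.get_obs();p,d=ctrl.get_image('wrist');cv2.imwrite('pics/w1.png',p);np.save('pics/w1.npy',d)
print(o['q'],o['tool_pos'])
W=cloud('wrist',d,o)
a=ax();c=np.array([.536,.102,.1176])
m=(d>0)&(np.linalg.norm(W-c,axis=2)<.05)
print(m.sum())
m2=capmask(p,W,d,c);m2=cv2.erode(m2.astype(np.uint8),np.ones((3,3)))>0
P=W[m2];print(len(P))
s=fitcap(P,[*c,np.pi]);r=sd(P,np.r_[s.x,np.pi/6]);print(s.x,np.degrees(s.x[3]),np.median(abs(r)))
s=least_squares(lambda p:sd(P,p),[*c,np.pi,.52],loss='soft_l1',f_scale=.001);print(s.x,np.degrees(s.x[3:]))
q=p.copy();q[m2]=(0,0,255);cv2.imwrite('pics/w1m.png',q)
b=(d>0)&(abs(W[...,2])<.02);print('bench',np.median(W[b][:,2]))
E
```

```text
t: 1.4
tool_pos: [0.4806, 0.1003, 0.2125]
tool_rot: [0.234, 1.043, -0.12]
contact_force: [0.6, 0.4, -0.8]
opening: 0.0849
[ 0.06779976 -0.71192964  2.26176528 -0.02489087  1.06895228 -1.24925555] [0.4805529  0.10029918 0.21245741]
3329
1266
[0.53551065 0.10256487 0.11530388 3.1875903 ] 182.63547095279853 0.00040368038252607506
[0.53551029 0.10256466 0.1153034  3.18758744 0.52352322] [182.63530694  29.99567094]
bench -0.0010125152513631303
```

View pics/w1m.png

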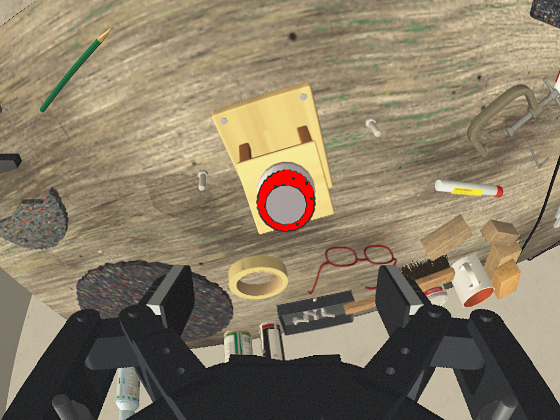

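View pics/w1.png

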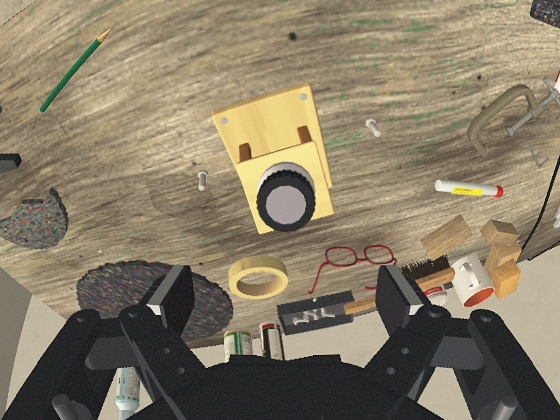

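The red ring at (286,202) is the cap, and the wrist fit gives a tilt of 30.0° without being told it. Turning +x raises q6, so I pre-rotate about 220° so that one long twist can do the whole thread.

```bash
python3 -m handwheel '[1,0,0,0,85,0,0, 1,0,0,0,85,0,0, 1,0,0,0,85,0,0, 1,0,0,0,85,0,0, 1,0,0,0,85,0,0, 1,0,0,0,85,0,0, 1,0,0,0,85,0,0, 1,0,0,0,85,0,0, 1,0,0,0,85,0,0, 1,0,0,0,85,0,0, 1,0,0,0,85,0,0, 1,0,0,0,85,0,0]' && python3 -m handwheel '[1,0,0,0,85,0,0, 1,0,0,0,85,0,0, 1,0,0,0,85,0,0, 1,0,0,0,85,0,0, 1,0,0,0,85,0,0, 1,0,0,0,85,0,0, 1,0,0,0,85,0,0, 1,0,0,0,85,0,0, 1,0,0,0,85,0,0, 1,0,0,0,85,0,0, 1,0,0,0,85,0,0, 1,0,0,0,85,0,0]' && python3 -m handwheel '[1,0,0,0,50,0,0, 1,0,0,0,50,0,0, 1,0,0,0,50,0,0, 1,0,0,0,50,0,0, 1,0,0,0,50,0,0, 1,0,0,0,50,0,0, 1,0,0,0,50,0,0, 1,0,0,0,50,0,0, 1,0,0,0,50,0,0]'
python3 - <<'E'
from fit import *
from go import *
o=ctrl.get_obs();p,d=ctrl.get_image('wrist');cv2.imwrite('pics/w2.png',p)
print(o['q'],o['tool_pos'])
W=cloud('wrist',d,o);c=np.array([.5355,.102,.1164])
m2=capmask(p,W,d,c);m2=cv2.erode(m2.astype(np.uint8),np.ones((3,3)))>0
P=W[m2];print(len(P))
s=least_squares(lambda p:sd(P,p),[*c,np.pi,.52],loss='soft_l1',f_scale=.001);print(s.x,np.degrees(s.x[3:]))
b=(d>0)&(abs(W[...,2])<.02);print('bench',np.median(W[b][:,2]))
for c,az in((c,182.3),(s.x[:3],np.degrees(s.x[3]))):
    a=ax(az);R=Ro.from_rotvec(o['tool_rot']).as_matrix()
    rel(c-.013*a,frame(-a,R[:,1]))
    rel(c+.06*a,frame(-a,R[:,1]))
E
```

```text
t: 2.45
tool_pos: [0.4799, 0.1035, 0.2125]
tool_rot: [1.559, 0.777, -0.887]
contact_force: [-0.4, -0.1, -0.2]
opening: 0.0848
t: 3.45
tool_pos: [0.4799, 0.1034, 0.2125]
tool_rot: [-2.66, 0.034, 1.537]
contact_force: [-1.0, 0.4, -0.5]
opening: 0.0853
t: 4.2
tool_pos: [0.4801, 0.1031, 0.2126]
tool_rot: [-1.956, 0.558, 1.139]
contact_force: [-0.1, -1.0, 0.4]
opening: 0.0854
[ 0.07369637 -0.71195323  2.26159894 -0.02505471  1.06879251  2.58355789] [0.48005699 0.10309518 0.21262166]
1252
[0.53493727 0.10286657 0.11514248 3.18353087 0.52249194] [182.40288297  29.9365829 ]
bench -0.0009358825366681811
t 4.25 q [ 0.073 -0.712  2.262 -0.025  1.069  2.584] shift mm [124.    1.6  -1.9] rot [-0.05 -0.26 -0.17]
t 4.25 q [ 0.073 -0.712  2.262 -0.025  1.069  2.584] shift mm [51.   1.8 -2.2] rot [-0.05 -0.26 -0.17]
t 4.25 q [ 0.073 -0.712  2.262 -0.025  1.069  2.584] shift mm [124.9   2.   -0.5] rot [-0.05 -0.3  -0.2 ]
t 4.25 q [ 0.073 -0.712  2.262 -0.025  1.069  2.584] shift mm [51.9  2.2 -0.9] rot [-0.05 -0.3  -0.2 ]
```

View pics/w2.png

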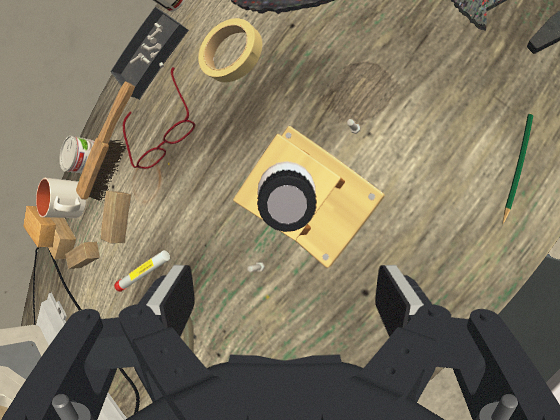

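Cap at (287,203), same pixel as in the previous view, so tool and cap axes agree. I advance, then close lightly.

```bash
python3 -m handwheel '[1,0.03,0.0018,-0.0012,0,-0.26,-0.18, 1,0.06,0.0018,-0.0012,0,-0.26,-0.18, 1,0.085,0.0018,-0.0012,0,-0.26,-0.18, 1,0.105,0.0018,-0.0012,0,-0.26,-0.18, 1,0.118,0.0018,-0.0012,0,-0.26,-0.18, 1,0.124,0.0018,-0.0012,0,-0.26,-0.18, 1,0.124,0.0018,-0.0012,0,-0.26,-0.18]' 20 && python3 -m handwheel '[0.7,0,0,0,0,0,0, 0.55,0,0,0,0,0,0, 0.45,0,0,0,0,0,0, 0.35,0,0,0,0,0,0, 0.35,0,0,0,0,0,0, 0.35,0,0,0,0,0,0]' 20
python3 - <<'E'
from go import *
o=ctrl.get_obs();print(o['q'],o['contact_force'],o['wrist_torque'],o['opening'])
R=Ro.from_rotvec(o['tool_rot']).as_matrix();print('tool-frame force',R.T@o['contact_force'])
for n in('wrist','scene'):
    p,d=ctrl.get_image(n);cv2.imwrite(f'pics/{n}3.png',p)
p=cv2.imread('pics/scene3.png');cv2.imwrite('pics/s3.png',cv2.resize(p[120:260,160:320],None,fx=5,fy=4.2))
E
```

```text
t: 4.83
tool_pos: [0.541, 0.102, 0.1031]
tool_rot: [-1.948, 0.557, 1.142]
contact_force: [-0.7, -0.6, 0.0]
opening: 0.0852
t: 5.33
tool_pos: [0.5423, 0.1019, 0.1069]
tool_rot: [-1.949, 0.555, 1.136]
contact_force: [-4.6, -0.3, 6.2]
opening: 0.03
[ 0.05560464 -0.40373719  2.25034059 -0.0120888   0.76922085  2.57075257] [-4.61363986 -0.29112778  6.22776127] [-0.13080204  0.60932148  0.03584338] 0.030006559993197637
tool-frame force [-7.70612696  0.78428196  0.3949021 ]
```

```bash
true
```

```text
(no output)
```

View pics/s3.png

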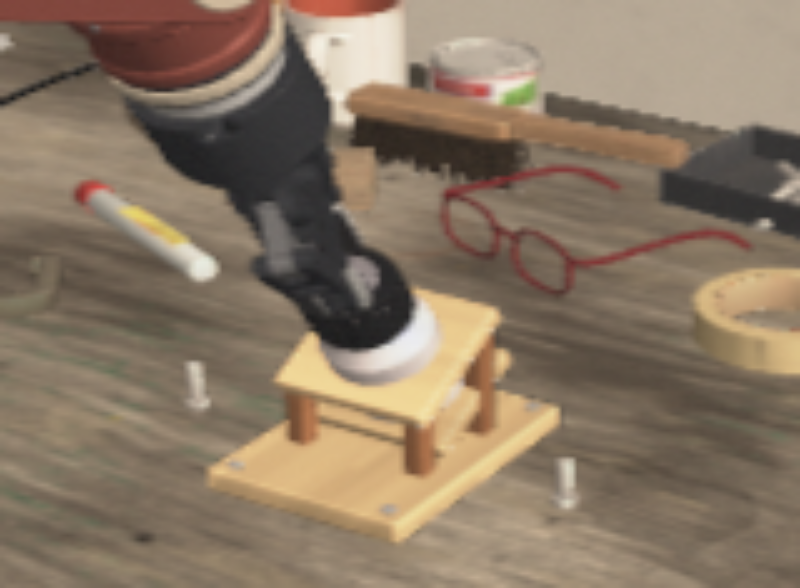

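View pics/wrist3.png

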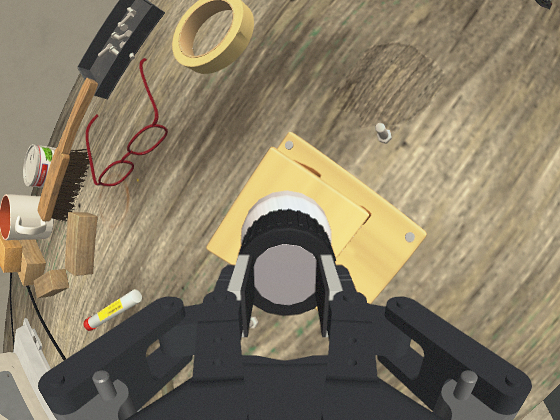

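The fingers reached 30 mm without stopping, so they may be on top of the cap instead of around it. I check the wrist depth here.

```bash
python3 - <<'E'
from fit import *
from go import *
o=ctrl.get_obs();p,d=ctrl.get_image('wrist')
R=Ro.from_rotvec(o['tool_rot']).as_matrix()
W=cloud('wrist',d,o);T=(W-o['tool_pos'])@R
for v,u in((270,285),(290,285),(230,285),(215,285),(265,245),(262,250),(280,243),(300,250),(310,245),(330,248),(265,325),(300,325),(195,285),(180,285)):
    print((u,v),'tool mm',(T[v,u]*1000).round(1),'world',W[v,u].round(4),d[v,u].round(3),p[v,u])
print(o['tool_pos'],R[:,0])
cv2.imwrite('pics/w3z.png',cv2.resize(p[180:360,180:400],None,fx=3.6,fy=3.3))
E
```

```text
(285, 270) tool mm [-27.3   0.5  -1.4] world [0.5289 0.1    0.1306] 0.156 [142 143 151]
(285, 290) tool mm [-28.1   0.5   9.4] world [0.523  0.1087 0.1283] 0.158 [144 147 154]
(285, 230) tool mm [-26.5   0.5 -21.7] world [0.5398 0.0835 0.1357] 0.151 [56 54 51]
(285, 215) tool mm [ -7.8   0.6 -23.3] world [0.55   0.0826 0.1199] 0.168 [40 44 45]
(245, 265) tool mm [-42.4 -16.8 -11.3] world [0.5385 0.1018 0.1537] 0.139 [184 196 196]
(250, 262) tool mm [-38.3 -15.  -10.8] world [0.5391 0.1013 0.1493] 0.143 [49 50 47]
(243, 280) tool mm [-55.6 -16.1 -11. ] world [0.5313 0.1014 0.1648] 0.126 [74 73 75]
(250, 300) tool mm [-48.2 -14.7   2.9] world [0.5268 0.112  0.1539] 0.137 [36 42 36]
(245, 310) tool mm [-64.8 -14.8  -2.8] world [0.5215 0.1071 0.1698] 0.12 [52 55 50]
(248, 330) tool mm [-61.5 -14.6   9.4] world [0.5168 0.1169 0.1635] 0.126 [46 60 65]
(325, 265) tool mm [-43.   17.7 -11.6] world [0.5144 0.0814 0.14  ] 0.138 [177 189 189]
(325, 300) tool mm [-64.4  15.5  -7.1] world [0.5029 0.0858 0.1581] 0.119 [64 63 64]
(285, 195) tool mm [ 21.3   0.6 -27. ] world [0.5665 0.0801 0.0958] 0.195 [216 223 228]
(285, 180) tool mm [ 34.2   0.6 -33.7] world [0.5764 0.0749 0.0865] 0.206 [140 218 241]
[0.54228476 0.10194537 0.10686855] [ 0.50158282  0.01953493 -0.86488905]
```

```bash
true
```

```text
(no output)
```

View pics/w3z.png

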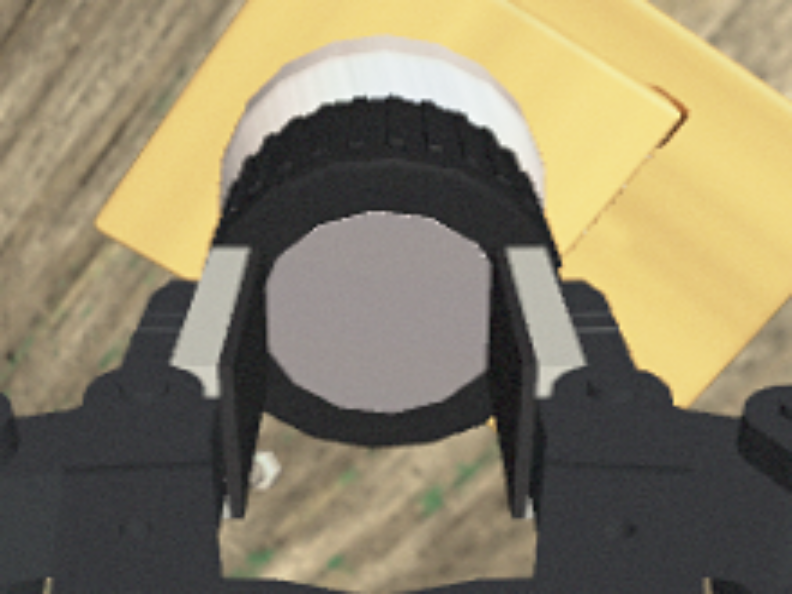

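```bash
python3 - <<'E'
from h import *
d=np.load('pics/w1.npy');p=cv2.imread('pics/w1.png')
T=cloud('wrist',d,dict(tool_rot=np.zeros(3),tool_pos=np.zeros(3)))
for v in range(256,350,6):
  print(v,[(u,(T[v,u]*1000).round(0).astype(int).tolist()) for u in (155,165,175,185,190)])
o=ctrl.get_obs();p,d=ctrl.get_image('wrist')
T=cloud('wrist',d,dict(tool_rot=np.zeros(3),tool_pos=np.zeros(3)))
print('now')
for v in range(248,342,6):
  print(v,[(u,(T[v,u]*1000).round(0).astype(int).tolist()) for u in (235,240,244,248,252)])
m=(d>0)&(abs(abs(T[...,1])-.016)<.004)&(abs(T[...,2])<.014)&(T[...,0]<-.029)
print(np.percentile(T[m][:,0],[50,90,95,99]))
E
```

```text
256 [(155, [291, -212, 138]), (165, [292, -194, 138]), (175, [297, -178, 139]), (185, [300, -162, 140]), (190, [298, -153, 139])]
262 [(155, [292, -214, 150]), (165, [302, -200, 153]), (175, [303, -182, 153]), (185, [307, -166, 155]), (190, [308, -157, 155])]
268 [(155, [289, -214, 159]), (165, [291, -197, 159]), (175, [-47, -47, -11]), (185, [-47, -43, -11]), (190, [-41, -42, -9])]
274 [(155, [296, -220, 174]), (165, [300, -202, 175]), (175, [-53, -45, -11]), (185, [-47, -43, -9]), (190, [-43, -42, -6])]
280 [(155, [-51, -56, -7]), (165, [-58, -48, -11]), (175, [-59, -43, -12]), (185, [-49, -42, -7]), (190, [-42, -43, -3])]
286 [(155, [-57, -54, -8]), (165, [-63, -46, -11]), (175, [-61, -43, -10]), (185, [-50, -43, -4]), (190, [-43, -43, -1])]
292 [(155, [-68, -49, -11]), (165, [-68, -44, -12]), (175, [-64, -42, -9]), (185, [-52, -42, -2]), (190, [-45, -42, 2])]
298 [(155, [-73, -47, -12]), (165, [-71, -44, -11]), (175, [-64, -42, -7]), (185, [-53, -42, 0]), (190, [-47, -42, 4])]
304 [(155, [-76, -46, -11]), (165, [-75, -42, -11]), (175, [-66, -42, -5]), (185, [-54, -43, 3]), (190, 
[... 2185 characters left out ...]
-3]), (248, [-55, -15, 3]), (252, [105, -32, 108])]
314 [(235, [-81, -16, -12]), (240, [-68, -16, -3]), (244, [-64, -15, 0]), (248, [-57, -15, 5]), (252, [103, -32, 114])]
320 [(235, [-91, -14, -16]), (240, [-69, -16, -1]), (244, [-64, -16, 3]), (248, [-60, -15, 6]), (252, [95, -32, 116])]
326 [(235, [-95, -14, -17]), (240, [-71, -16, 1]), (244, [-64, -16, 5]), (248, [-60, -15, 8]), (252, [93, -32, 122])]
332 [(235, [-98, -13, -18]), (240, [-70, -16, 4]), (244, [-65, -16, 8]), (248, [-61, -15, 11]), (252, [98, -33, 133])]
338 [(235, [-101, -13, -18]), (240, [-99, -12, -16]), (244, [98, -42, 142]), (248, [97, -37, 141]), (252, [96, -33, 140])]
[-0.06181413 -0.03793369 -0.03426806 -0.03075877]
```

The depth shows the real fingertips about 28 mm short of the reported TCP (41 mm back when open, 31 mm at 30 mm opening). The tips are resting on the cap's top, which is harmless at about 8 N. I open, re-fit the cap and go deeper.

```bash
python3 -m handwheel '[1,0,0,0,0,0,0, 1,0,0,0,0,0,0, 1,0,0,0,0,0,0, 1,0,0,0,0,0,0, 1,0,0,0,0,0,0, 1,0,0,0,0,0,0]' 20
python3 - <<'E'
from fit import *
from go import *
o=ctrl.get_obs();p,d=ctrl.get_image('wrist');cv2.imwrite('pics/w4.png',p)
W=cloud('wrist',d,o);c=np.array([.5355,.102,.1164]);R=Ro.from_rotvec(o['tool_rot']).as_matrix()
T=(W-o['tool_pos'])@R
hsv=cv2.cvtColor(p,cv2.COLOR_BGR2HSV).astype(int)
m=capmask(p,W,d,c)&(np.hypot(T[...,1],T[...,2])<.033)&(T[...,0]>-.04);m=cv2.erode(m.astype(np.uint8),np.ones((3,3)))>0
P=W[m];print(len(P))
s=least_squares(lambda p:sd(P,p),[*c,np.pi,.52],loss='soft_l1',f_scale=.001);print(s.x,np.degrees(s.x[3:]),np.median(abs(sd(P,s.x))))
a=ax(*np.degrees(s.x[3:]));print('cap in tool',R.T@(s.x[:3]-o['tool_pos'])*1000)
rel(s.x[:3]-.013*a,frame(-a,R[:,1]))
q=p.copy();q[m]=(0,0,255);cv2.imwrite('pics/w4m.png',q)
# tips
for sg in(-1,1):
    k=(d>0)&(abs(sg*T[...,1]-.043)<.004)&(abs(T[...,2])<.013)&(T[...,0]<-.03);print(np.percentile(T[k][:,0],[95,99,100]))
E
```

```text
t: 6.03
tool_pos: [0.5416, 0.1018, 0.1048]
tool_rot: [-1.948, 0.557, 1.138]
contact_force: [-0.1, -0.2, -0.3]
opening: 0.0853
4481
[0.53505632 0.10282307 0.1151926  3.18165583 0.52276195] [182.2954507   29.95205322] 0.0003950137409983595
cap in tool [-12.28269259  -0.34424137   1.28376505]
t 6.0833 q [ 0.055 -0.401  2.252 -0.012  0.768  2.571] shift mm [ 0.8 -0.3  1.4] rot [-0.   -0.06  0.02]
[-0.04402938 -0.04079667 -0.03899998]
[-0.0440216  -0.04061707 -0.03895056]
```

View pics/w4m.png

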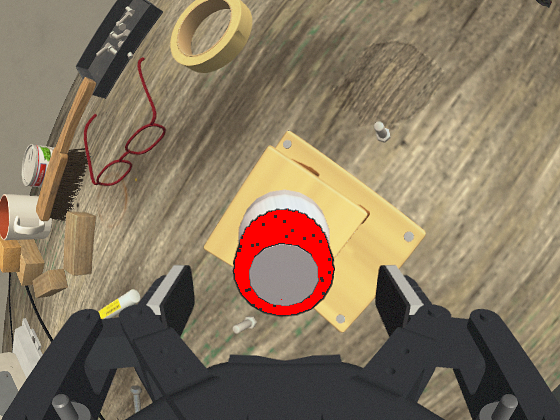

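Cap (red, centre (284,270)) sits midway between the jaws. Advance 30 mm and close.

```bash
python3 -m handwheel '[1,0.01,0,0.001,0,0,0, 1,0.02,0,0.001,0,0,0, 1,0.026,0,0.001,0,0,0, 1,0.030,0,0.001,0,0,0, 1,0.030,0,0.001,0,0,0, 0.8,0.030,0,0.001,0,0,0, 0.7,0.030,0,0.001,0,0,0, 0.6,0.030,0,0.001,0,0,0, 0.5,0.030,0,0.001,0,0,0, 0.5,0.030,0,0.001,0,0,0, 0.5,0.030,0,0.001,0,0,0]' 20
python3 - <<'E'
from fit import *
from go import *
o=ctrl.get_obs();p,d=ctrl.get_image('wrist');cv2.imwrite('pics/w5.png',p)
R=Ro.from_rotvec(o['tool_rot']).as_matrix();print('tool-frame force',R.T@o['contact_force'],o['opening'])
W=cloud('wrist',d,o);T=(W-o['tool_pos'])@R
for sg in(-1,1):
    k=(d>0)&(abs(sg*T[...,1]-.028)<.004)&(abs(T[...,2])<.013)&(T[...,0]<-.02);print(np.percentile(T[k][:,0],[95,99,100]))
E
```

```text
t: 7.0
tool_pos: [0.5565, 0.1032, 0.0794]
tool_rot: [-1.948, 0.556, 1.137]
contact_force: [-3.5, -0.2, 2.7]
opening: 0.0489
tool-frame force [-4.04435011  1.39975893  0.91011987] 0.04892070133230369
[-0.04087723 -0.03452407 -0.03221189]
[-0.04088687 -0.03422638 -0.02961566]
```

View pics/w5.png

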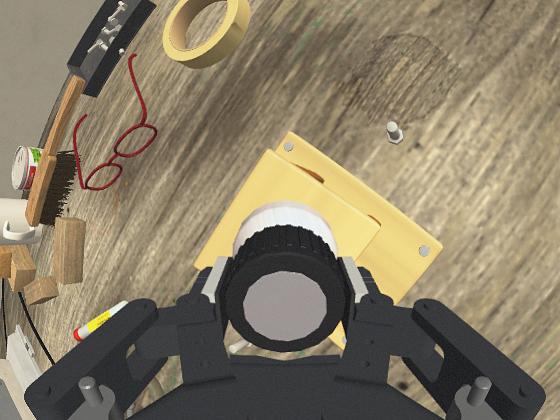

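Cap (centre (286,302)) is between the pads, opening 48.9 mm. Tighten the grip and make the first 60° of twist.

```bash
python3 -m handwheel '[0.45,0,0,0,0,0,0, 0.45,0,0,0,0,0,0, 0.45,-0.0004,0,0,-6,0,0, 0.45,-0.0008,0,0,-12,0,0, 0.45,-0.0012,0,0,-18,0,0, 0.45,-0.0016,0,0,-24,0,0, 0.45,-0.002,0,0,-30,0,0, 0.45,-0.0024,0,0,-36,0,0, 0.45,-0.0028,0,0,-42,0,0, 0.45,-0.0032,0,0,-48,0,0, 0.45,-0.0036,0,0,-54,0,0, 0.45,-0.004,0,0,-60,0,0]' 70
python3 - <<'E'
from fit import *
from go import *
o=ctrl.get_obs();p,d=ctrl.get_image('wrist');cv2.imwrite('pics/w6.png',p)
R=Ro.from_rotvec(o['tool_rot']).as_matrix();print('F',R.T@o['contact_force'],'M',R.T@o['wrist_torque'],o['opening'],o['q'])
W=cloud('wrist',d,o);T=(W-o['tool_pos'])@R
print('top in tool',np.median(T[295:310,275:295].reshape(-1,3),0)*1000)
c=np.array([.5351,.1028,.1152]);a=ax(182.3);print('cap top rise',(np.median(W[295:310,275:295].reshape(-1,3),0)-c)@a-.0165)
E
```

```text
t: 8.05
tool_pos: [0.5541, 0.1032, 0.0819]
tool_rot: [2.647, 0.109, -1.526]
contact_force: [-0.0, -0.1, 0.5]
opening: 0.048
F [-0.46280985  0.14259539 -0.2394833 ] M [ 0.02961136 -0.19621248 -0.05874497] 0.04800598938502005 [ 0.0569873  -0.32647711  2.23909519 -0.0138823   0.70532208  1.52204629]
top in tool [-58.58665087   0.40427825  -2.45919997]
cap top rise 0.003736779988894396
```

View pics/w6.png

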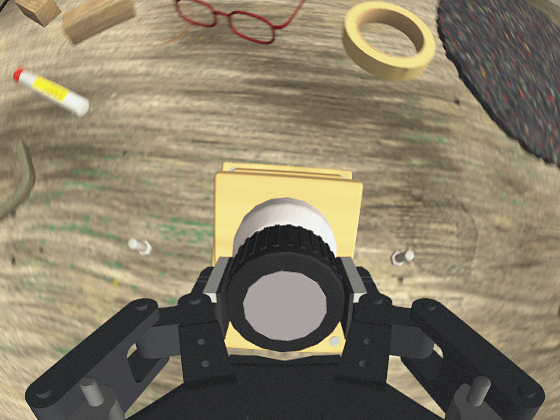

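The cap rose 3.7 mm for 60° (the thread pitch predicts 4.0) with almost no side force, so it is turning with the jaws. Continue.

```bash
python3 -m handwheel '[0.45,-0.0004,0,0,-6.5,0,0, 0.45,-0.0009,0,0,-13,0,0, 0.45,-0.0013,0,0,-19.5,0,0, 0.45,-0.0017,0,0,-26,0,0, 0.45,-0.0022,0,0,-32.5,0,0, 0.45,-0.0026,0,0,-39,0,0, 0.45,-0.003,0,0,-45.5,0,0, 0.45,-0.0034,0,0,-52,0,0, 0.45,-0.0039,0,0,-58.5,0,0, 0.45,-0.0043,0,0,-65,0,0, 0.45,-0.0047,0,0,-71.5,0,0, 0.45,-0.0052,0,0,-78,0,0]' 70
cat > chk.py <<'E'
from go import *
o=ctrl.get_obs();p,d=ctrl.get_image('wrist')
import sys; cv2.imwrite(sys.argv[1],p)
R=Ro.from_rotvec(o['tool_rot']).as_matrix();print('F',R.T@o['contact_force'],'M',R.T@o['wrist_torque'],o['opening'],o['q'])
W=cloud('wrist',d,o);T=(W-o['tool_pos'])@R
print('top in tool',np.median(T[295:310,275:295].reshape(-1,3),0)*1000)
c=np.array([.5351,.1028,.1152]);a=ax(182.3);print('cap top rise',(np.median(W[295:310,275:295].reshape(-1,3),0)-c)@a-.0165)
E
python3 chk.py pics/w7.png
```

```text
t: 9.1
tool_pos: [0.5515, 0.103, 0.0863]
tool_rot: [1.513, 0.799, -0.856]
contact_force: [0.7, 0.4, -0.6]
opening: 0.0482
F [ 0.87952767  0.30888264 -0.39370854] M [ 0.01636672 -0.12742012 -0.102633  ] 0.04816617876996687 [ 0.05707483 -0.34161304  2.24211263 -0.01383589  0.71749285  0.16242293]
top in tool [-58.51768379  -0.18212459  -2.29965311]
cap top rise 0.008861153744177633
```

```bash
python3 -m handwheel '[0.45,-0.0004,0,0,-6.5,0,0, 0.45,-0.0009,0,0,-13,0,0, 0.45,-0.0013,0,0,-19.5,0,0, 0.45,-0.0017,0,0,-26,0,0, 0.45,-0.0022,0,0,-32.5,0,0, 0.45,-0.0026,0,0,-39,0,0, 0.45,-0.003,0,0,-45.5,0,0, 0.45,-0.0034,0,0,-52,0,0, 0.45,-0.0039,0,0,-58.5,0,0, 0.45,-0.0043,0,0,-65,0,0, 0.45,-0.0047,0,0,-71.5,0,0, 0.45,-0.0052,0,0,-78,0,0]' 70
python3 chk.py pics/w8.png
python3 -m handwheel '[0.45,-0.0004,0,0,-6.5,0,0, 0.45,-0.0009,0,0,-13,0,0, 0.45,-0.0013,0,0,-19.5,0,0, 0.45,-0.0017,0,0,-26,0,0, 0.45,-0.0022,0,0,-32.5,0,0, 0.45,-0.0026,0,0,-39,0,0, 0.45,-0.003,0,0,-45,0,0]' 70
python3 chk.py pics/w9.png
```

```text
t: 10.15
tool_pos: [0.5487, 0.103, 0.0907]
tool_rot: [0.295, 1.042, -0.147]
contact_force: [0.2, -0.0, -0.1]
opening: 0.0479
F [ 0.23912685 -0.00073801  0.13723475] M [-0.02048586  0.26500736 -0.094248  ] 0.04789000119029948 [ 0.05722137 -0.35676744  2.24513753 -0.01369285  0.73016225 -1.19703176]
top in tool [-58.47529776  -0.4941871   -2.69263655]
cap top rise 0.014087637302561469
t: 10.78
tool_pos: [0.5473, 0.1029, 0.0934]
tool_rot: [-0.415, 1.023, 0.263]
contact_force: [0.0, 0.5, -0.4]
opening: 0.0479
F [0.38490363 0.55024713 0.06677845] M [0.01869983 0.25430318 0.06735738] 0.0478806896595689 [ 0.05730046 -0.36558856  2.24662421 -0.01365535  0.73723416 -1.98069862]
top in tool [-58.50051343  -0.24647708  -2.96841754]
cap top rise 0.017084246209812616
```

View pics/w9.png

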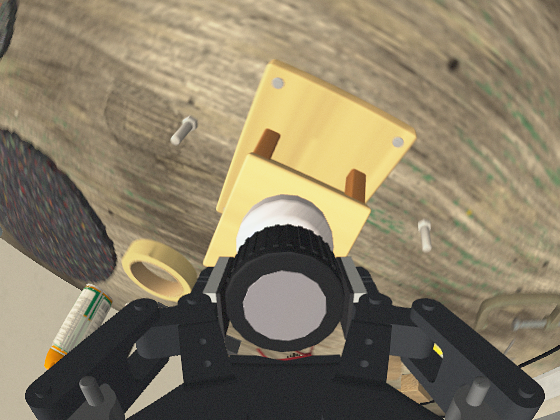

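Turned 261° with 17 mm of rise, so it should be free. Pull along the axis gently, with a little more turn.

```bash
python3 -m handwheel '[0.45,-0.001,0,0,-5,0,0, 0.45,-0.002,0,0,-10,0,0, 0.45,-0.004,0,0,-10,0,0, 0.45,-0.006,0,0,-10,0,0, 0.45,-0.008,0,0,-10,0,0]' 70
python3 chk.py pics/w10.png
```

```text
t: 11.25
tool_pos: [0.5434, 0.1028, 0.1008]
tool_rot: [-0.57, 1.004, 0.352]
contact_force: [0.3, 0.4, -0.5]
opening: 0.0481
F [0.60629689 0.29026007 0.24463793] M [0.00773017 0.20796041 0.18489826] 0.04806467217998042 [ 0.05750335 -0.38930245  2.25048444 -0.01350647  0.75677583 -2.15139034]
top in tool [-58.47782637  -0.29944888  -3.04454215]
cap top rise 0.02540709243523518
```

Free and only its weight shows in the force. Lift along the axis, then look at the target.

```bash
python3 -m handwheel '[0.45,-0.01,0,0,0,0,0, 0.45,-0.025,0,0,0,0,0, 0.45,-0.04,0,0,0,0,0, 0.45,-0.055,0,0,0,0,0, 0.45,-0.07,0,0,0,0,0, 0.45,-0.08,0,0,0,0,0, 0.45,-0.08,0,0,0,0,0]' 70
python3 chk.py pics/w11.png
python3 - <<'E'
from go import *
rel([.556,-.292,.11],frame(np.array([0,0,-1.]),np.array([-.15,1.,0])))
E
```

```text
t: 11.88
tool_pos: [0.5045, 0.1013, 0.1733]
tool_rot: [-0.572, 0.998, 0.351]
contact_force: [0.6, 0.3, 0.8]
opening: 0.0478
F [-0.4146054  -0.32662962  0.86855641] M [-0.00655082  0.19803349  0.15706043] 0.04780521766279263 [ 0.05975125 -0.60925899  2.26957167 -0.01265807  0.95204329 -2.15424568]
top in tool [-58.54293238  -0.29781207  -2.9375721 ]
cap top rise 0.10769050176268026
t 11.9333 q [ 0.06  -0.607  2.271 -0.013  0.951 -2.155] shift mm [  71.7 -324.2 -225.7] rot [27.93 28.58 10.74]
```

View pics/w11.png

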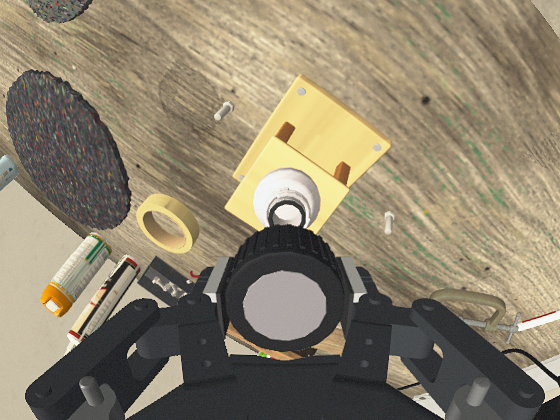

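The bare neck is visible at (289,212) and the cap is in the jaws. Carry it over the offcut, tool upright.

```bash
python3 -m handwheel '[0.45,0.002,-0.02,-0.014,4,4,1.5, 0.45,0.072,-0.324,-0.226,28,28.6,10.7, 0.45,0.072,-0.324,-0.226,28,28.6,10.7, 0.45,0.072,-0.324,-0.226,28,28.6,10.7, 0.45,0.072,-0.324,-0.226,28,28.6,10.7, 0.45,0.072,-0.324,-0.226,28,28.6,10.7, 0.45,0.072,-0.324,-0.226,28,28.6,10.7, 0.45,0.072,-0.324,-0.226,28,28.6,10.7, 0.45,0.072,-0.324,-0.226,28,28.6,10.7, 0.45,0.072,-0.324,-0.226,28,28.6,10.7, 0.45,0.072,-0.324,-0.226,28,28.6,10.7, 0.45,0.072,-0.324,-0.226,28,28.6,10.7]' 70
python3 -m handwheel '[0.45,0,0,0,0,0,0, 0.45,0,0,0,0,0,0]'
cat > brd.py <<'E'
from fit import *
from go import *
import sys
o=ctrl.get_obs();p,d=ctrl.get_image('wrist');cv2.imwrite(sys.argv[1],p)
W=cloud('wrist',d,o);R=Ro.from_rotvec(o['tool_rot']).as_matrix();T=(W-o['tool_pos'])@R
print(o['q'],o['tool_pos'],'x',R[:,0],'y',R[:,1])
b=(d>0)&(abs(W[...,2])<.006)&(abs(W[...,0]-.55)<.2)&(abs(W[...,1]+.29)<.25);bz=np.median(W[b][:,2]);print('bench',bz)
m=(d>0)&(W[...,2]-bz>.005)&(W[...,2]-bz<.018)&(W[...,0]>.48)&(W[...,0]<.63)&(W[...,1]<-.15)&(W[...,1]>-.43)
k=cv2.connectedComponentsWithStats(m.astype(np.uint8));i=1+np.argmax(k[2][1:,4]);m=k[1]==i
Q=W[m];print('board',len(Q),Q.min(0),Q.max(0),np.median(Q[:,2]));print(cv2.minAreaRect(Q[:,:2].astype(np.float32)))
q=p.copy();q[m]=(0,0,255)
hsv=cv2.cvtColor(p,cv2.COLOR_BGR2HSV).astype(int)
c0=o['tool_pos']-R[:,0]*.042
mm=(d>0)&(np.linalg.norm(W-c0,axis=2)<.045)&(np.hypot(T[...,1],T[...,2])<.0275)&(T[...,0]>-.062)&(abs(T[...,1])<.02)&(T[...,0]<-.02)
mm=cv2.erode(mm.astype(np.uint8),np.ones((3,3)))>0
P=W[mm];a0=-R[:,0]
def par(p):return np.r_[p[:3],np.arctan2(p[4],p[3]),np.arctan(np.hypot(p[3],p[4]))]
s=least_squares(lambda p:sd(P,par(p)),[*c0,.02,.0],loss='soft_l1',f_scale=.001)
print('cap',s.x[:3],'tilt',np.degrees(s.x[3:]),'med',np.median(abs(sd(P,par(s.x)))),'cap in tool',R.T@(s.x[:3]-o['tool_pos'])*1000)
q[mm]=(0,255,0);cv2.imwrite(sys.argv[1].replace('.png','m.png'),q)
E
python3 brd.py pics/w12.png
```

```text
t: 12.93
tool_pos: [0.5547, -0.294, 0.1054]
tool_rot: [-0.113, 1.574, 0.114]
contact_force: [-0.2, 0.4, -0.6]
opening: 0.0481
t: 13.1
tool_pos: [0.5555, -0.2909, 0.1075]
tool_rot: [-0.118, 1.572, 0.117]
contact_force: [0.1, 0.9, -0.9]
opening: 0.0479
[-0.5996247   0.13558341  1.69029551 -0.00292247  1.31866965 -2.31927517] [ 0.55549179 -0.29089737  0.10749273] x [-4.0364900e-03 -6.6882663e-04 -9.9999163e-01] y [-1.49030256e-01  9.88832635e-01 -5.97989615e-05]
bench -0.0009818006730770365
board 13634 [ 0.50632763 -0.38661809  0.00409607] [ 0.59864135 -0.20518754  0.01272522] 0.010231020529076144
((0.5511437058448792, -0.29194557666778564), (0.08453801274299622, 0.1813376247882843), 7.78933048248291)
cap [ 0.55667136 -0.29105995  0.1491105 ] tilt [0.12125526 0.00744034] med 0.00045706479895939005 cap in tool [-41.62207017  -0.33904546   0.97189322]
```

View pics/w12m.png

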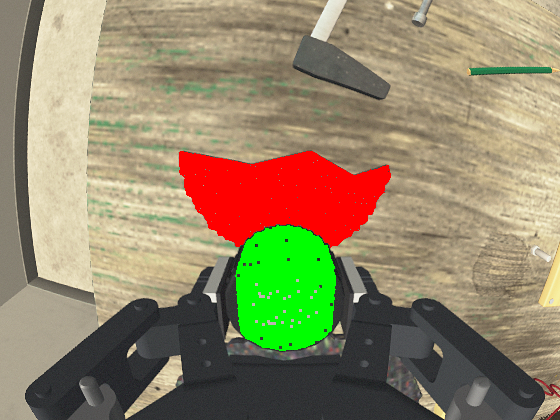

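Cap (green, (286,290)) is level to 0.1° and at (0.557,-0.291), over the board's middle. Rim is about 122 mm above the board (red, partly hidden by the cap). Lower, slow at the end.

```bash
python3 -m handwheel '[0.45,0.02,0,0,0,0,0, 0.45,0.05,0,0,0,0,0, 0.45,0.08,0,0,0,0,0, 0.45,0.1,0,0,0,0,0, 0.45,0.11,0,0,0,0,0, 0.45,0.115,0,0,0,0,0, 0.45,0.117,0,0,0,0,0, 0.45,0.118,0,0,0,0,0, 0.45,0.118,0,0,0,0,0]' && python3 brd.py pics/w13.png && python3 -m handwheel '[0.45,0.001,0,0,0,0,0, 0.45,0.002,0,0,0,0,0, 0.45,0.003,0,0,0,0,0, 0.45,0.003,0,0,0,0,0]'
```

```text
t: 13.9
tool_pos: [0.5564, -0.2929, -0.0081]
tool_rot: [-0.12, 1.569, 0.115]
contact_force: [0.4, -0.3, -1.0]
opening: 0.0476
[-0.60120394  0.27468962  1.74330096 -0.00349708  1.122596   -2.31983506] [ 0.55642914 -0.2928523  -0.00811711] x [-9.51058564e-04 -3.16945977e-03 -9.99994525e-01] y [-0.1487955   0.98886346 -0.00299267]
bench -0.0010126559376145076
board 23960 [ 0.50650833 -0.38747342  0.00398752] [ 0.58689261 -0.20499272  0.01681288] 0.010235578077869524
((0.544232964515686, -0.2935059368610382), (0.07103516906499863, 0.1824522316455841), 6.764070510864258)
cap [ 0.55745999 -0.2929138   0.03351463] tilt [0.02558039 0.1227365 ] med 0.00045522145906633227 cap in tool [-41.63229853  -0.33878839   0.95143334]
t: 14.28
tool_pos: [0.5551, -0.2923, -0.0129]
tool_rot: [-0.118, 1.571, 0.116]
contact_force: [-0.0, 0.1, -1.2]
opening: 0.0477
```

```bash
python3 -m handwheel '[0.45,0.0005,0,0,0,0,0, 0.45,0.001,0,0,0,0,0, 0.45,0.001,0,0,0,0,0, 0.45,0.001,0,0,0,0,0]'; python3 -m handwheel '[0.45,0.0005,0,0,0,0,0, 0.45,0.0008,0,0,0,0,0, 0.45,0.0008,0,0,0,0,0, 0.45,0.0008,0,0,0,0,0]'
```

```text
t: 14.62
tool_pos: [0.5551, -0.2923, -0.014]
tool_rot: [-0.118, 1.571, 0.116]
contact_force: [-0.2, 0.1, -0.4]
opening: 0.0481
t: 14.95
tool_pos: [0.5552, -0.2924, -0.0144]
tool_rot: [-0.118, 1.571, 0.116]
contact_force: [-0.7, 0.3, 2.5]
opening: 0.0481
```

Contact (+3 N upward). Release slowly with low force, then look.

```bash
python3 -m handwheel '[0.5,0,0,0,0,0,0, 0.6,0,0,0,0,0,0, 0.7,0,0,0,0,0,0, 0.8,0,0,0,0,0,0, 0.9,0,0,0,0,0,0, 1,0,0,0,0,0,0, 1,0,0,0,0,0,0]' 20 && python3 brd.py pics/w14.png
```

```text
t: 15.53
tool_pos: [0.5552, -0.2923, -0.0148]
tool_rot: [-0.118, 1.571, 0.116]
contact_force: [0.1, 0.2, 1.0]
opening: 0.0856
[-0.60159774  0.28311124  1.74604105 -0.0035395   1.11441778 -2.31991438] [ 0.55515451 -0.29228509 -0.01475949] x [-0.00342638 -0.00150169 -0.999993  ] y [-1.48533352e-01  9.88906917e-01 -9.76108536e-04]
bench -0.0010119798260580619
board 26870 [ 0.5065737  -0.38725787  0.0039893 ] [ 0.60514612 -0.20530897  0.01697814] 0.010236243731218867
((0.5558903217315674, -0.2916315793991089), (0.0937548279762268, 0.1819838136434555), 7.794193744659424)
cap [ 0.55617014 -0.29247455  0.02716629] tilt [0.00689606 0.02419387] med 0.0004883600232580172 cap in tool [-41.92868729  -0.37914226   0.82481353]
```

View pics/w14.png

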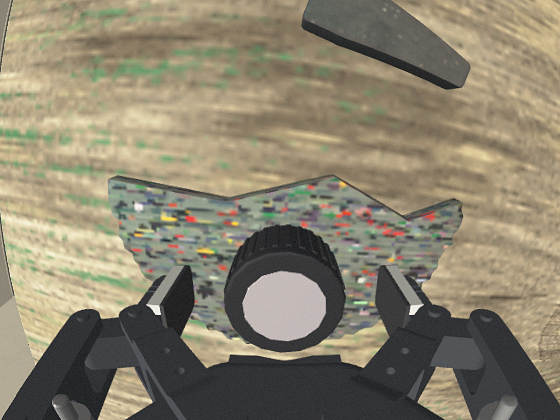

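Cap (285,300) stands free and level on the offcut, and the jaws at (170,300) and (400,300) are clear of it. Retreat upward and check from all cameras.

```bash
python3 -m handwheel '[1,-0.01,0,0,0,0,0, 1,-0.03,0,0,0,0,0, 1,-0.06,0,0,0,0,0, 1,-0.09,0,0,0,0,0, 1,-0.12,0,0,0,0,0, 1,-0.15,0,0,0,0,0, 1,-0.15,0,0,0,0,0, 1,-0.15,0,0,0,0,0, 1,-0.15,0,0,0,0,0]'
python3 - <<'E'
from fit import *
o=ctrl.get_obs();p,d=ctrl.get_image('wrist');W=cloud('wrist',d,o)
cv2.imwrite('pics/w15.png',p)
s,ds=ctrl.get_image('scene')
cv2.imwrite('pics/fin.png',np.hstack([cv2.resize(p,(400,300)),cv2.resize(s,(400,300))]))
R=Ro.from_rotvec(o['tool_rot']).as_matrix();c=np.array([.556,-.2925,.0272])
m=(d>0)&(np.linalg.norm(W-c,axis=2)<.04)&(W[...,2]>.014);m=cv2.erode(m.astype(np.uint8),np.ones((3,3)))>0
P=W[m]
par=lambda p:np.r_[p[:3],np.arctan2(p[4],p[3]),np.arctan(np.hypot(p[3],p[4]))]
q=least_squares(lambda p:sd(P,par(p)),[*c,.02,0],loss='soft_l1',f_scale=.001);print('cap',q.x[:3],np.degrees(q.x[3:]))
b=(d>0)&(W[...,2]>.004)&(W[...,2]<.06)&(W[...,0]>.48)&(W[...,0]<.63)&(W[...,1]<-.17)&(W[...,1]>-.42)
k=cv2.connectedComponentsWithStats(b.astype(np.uint8));i=1+np.argmax(k[2][1:,4]);Q=W[k[1]==i]
print(cv2.minAreaRect(Q[:,:2].astype(np.float32)),np.median(Q[(Q[:,2]<.015)][:,2]))
W=cloud('scene',ds)
for n,c in(('a',(.5508,.2156)),('b',(.5636,.0006))):
    m=(ds>0)&(W[...,2]>.012)&(W[...,2]<.04)&(np.hypot(W[...,0]-c[0],W[...,1]-c[1])<.03);print(n,W[m].mean(0))
print(o['contact_force'])
E
```

```text
t: 16.33
tool_pos: [0.5555, -0.2919, 0.1353]
tool_rot: [-0.118, 1.571, 0.116]
contact_force: [0.0, -0.6, -1.3]
opening: 0.0853
cap [ 0.5561737  -0.29223341  0.02710823] [-0.16403501  0.07710427]
((0.556952714920044, -0.2910909354686737), (0.09644737094640732, 0.18060579895973206), 8.18453311920166) 0.010224399260395839
a [0.55072367 0.21521483 0.02250675]
b [0.56378405 0.00056659 0.02217698]
[ 0.04768023 -0.63582355 -1.33183045]
```

View pics/fin.png

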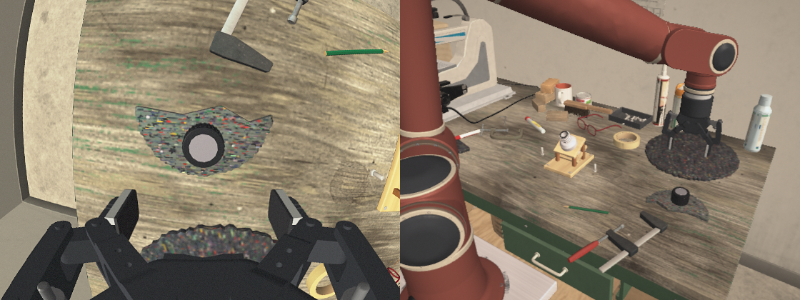

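The cap stands on the offcut's middle (wrist (203,147), scene (680,192)). Bolts and pencil look unmoved and the gripper is clear. Handing in.

```bash
python3 -c "
from station import ctrl
print(ctrl.finish_job())"
```

```text
the job is handed in; nothing more can be done
None
```

The cap is off the canister and standing open side down on the middle of the half-round offcut. I handed the job in at about 16.4 s. The hand-in gives no verdict, so the result rests on the checks below.

**What I did:** I unscrewed the cap in one continuous grip of about 261°, over which it rose 17 mm as the thread pitch predicts. I pulled it clear along its axis, with another 10° of turn at the start, and set it down with about 3 N of contact.

**Last checks, before hand-in:**
- **Cap:** it is about 1 mm from the offcut's middle and tilted about 0.2°. Its centre is 16.9 mm above the offcut's upper face (16.5 mm is ideal).
- **Bystanders:** both bolts are within 1 mm of where they started. I checked the pencil only by eye, and it looks unmoved.
- **Robot:** the gripper is about 15 cm up and touching nothing.

**What disagreed:**
- **Fingertip position:** the real fingertips were about 28 mm short of the reported TCP. My first attempt to close therefore landed on top of the cap, with about 8 N and no harm done. I corrected it using the wrist camera's depth.
- **Camera offset:** the top and scene cameras differed by about 4 mm sideways, so I relied on the wrist camera.

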